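Pin the dough-rolling guide rail and hold it against its sprung stop

TASK

Take the long locating pin out of its rest and put it fully home, straight down through the eyelet of the wooden guide rail into the hole of the white base board. Then let go of the pin, swing the rail about it against the sprung plunger, and hold it there with a steady push of about 8 N, so that the plunger stays about half-way in (its dark groove at the housing's face) for a colleague to tighten the clamp; never push the plunger to the end of its travel. Finish while still holding that push with the fingers on the rail, and leave the short pin and the other things where they stand.

Things in the scene. Friction and masses are not known exactly. Their poses are not given: they have to be found in the camera images.
- guide_base: white base board, fixed, 300 x 180 x 20 mm; origin at the centre of its underside, x along its long side, z up. Hole, 14 mm wide, at x = -105, y = +20 mm. An aluminium housing (50 x 34 mm, its top 50 mm above the table) has its face at y = +50, centred at x = +65 mm; the plunger sticks out of it to -y. A parked clamp (top 53 mm above the table) stands at x = 113 to 143, y = 12 to 59 mm
- bore (a point): centre of the mouth of the base board's hole (14 mm wide, 20 mm deep, through to the table), on the board's upper face, 20 mm above the table; the rail's eyelet starts over it, within 1.5 mm
- guide_rail: light wooden rail, 230 x 28 x 20 mm, about 0.2 kg, loose, lying on the board, its top 40 mm above the table. Origin under its eyelet (vertical through hole, 14 mm wide); x along the rail to the far end at +208 mm, near end at -22 mm. Starts 0.2 to 0.4 rad clockwise (from above) of the board's x axis, clear of the plunger; when parallel to that axis it has the plunger about half-way in
- push_spot (a point): point on the rail's side that looks away from the plunger (the rail's -y side), 170 mm from the eyelet, directly opposite where the plunger touches, at mid-height of the rail; push here towards the rail's +y
- plunger_nose (a point): tip of the plunger's round nose: a steel plunger, 16 mm thick, its axis 33 mm above the table, that slides along the base board's y; with no load the tip is at x = +65, y = +24 mm of the board's frame
- plunger (a joint): how far the plunger is pushed in (m): 0 free, 0.020 end of travel, sprung with 0.8 N per mm (8 N at 0.010). The dark groove round it reaches the housing's face about half-way
- long_pin: steel locating pin, the taller of the two in the rest, 70 mm in all: a shank 11 mm thick and 36 mm long with a tapered foot (4 mm at the tip), and above it a round head 18 mm wide and 34 mm tall to grip; origin at the centre of the foot, z up along the pin. Fully home its head stands on the rail and its foot is 4 mm above the table
- short_pin: steel pin with the same head but a shank of only 20 mm (54 mm in all), in the other hole of the rest; origin at the centre of the foot; stays there
- pin_rest: wooden block 36 x 130 x 24 mm (x, y, z), fixed, origin at the centre of its underside; square holes 13 mm wide and 14 mm deep at y = -42 and y = +42 mm, the long pin in either one and the short pin in the other. The pins stand on the holes' floor, 10 mm above the table
- tub_2: white tub, 73 mm wide, 64 mm tall; bystander, origin under its centre
- tub_3: small tub with a red lid, 61 mm wide, 42 mm tall; bystander, origin under its centre
Not all that is in view belongs to the job. What is shaped like the long_pin but red is not meant.

How it is judged:
By the outcome, as a careful person would: the job done as asked, in the order asked, and still so for the second after the job is handed in, while the arm keeps its last pose, push and grip.
It also fails if it takes over 59 s, if anything falls off the work surface, if the arm or the gripper's body presses on something with over 40 N, if the wrist force passes 120 N, or if a joint passes its speed limit or range.

ROBOT

A 6-joint arm with a two-finger parallel gripper is mounted at the origin on a cart in front of the work surface, level with it; the furniture and walls round the work are solid. World frame = base frame: x ahead of the robot, y to its left, z up, the work surface at z = 0. Lengths are in mm, angles in rad, forces in N, time in s.
With the tool pointing down it reaches from about 275 to 1000 mm from the base axis. Payload 8.4 kg.
Tool frame: the origin (TCP) lies at the very end of the fingers, on their centre line; the grasp point (between the pads) lies 19 mm behind it; z points along the fingers, x is the direction in which the jaws open and shut, and the axes are right-handed (so a half turn about z gives the same grasp; the last joint's range is limited). The gripper opens to 85 mm and grips with 20 to 120 N. Pads are 22 mm wide; open, the fingers measure 114 mm over their backs; the gripper's body (76 mm by 85 mm) begins 54 mm behind the grasp point. The pads swing forward as they close: fully open they stand 13 mm farther back than shut.
Start: joints at [1.128, 0.353, 1.633, -0, 1.155, -0.002], TCP at [266.663, 565.26, 231.281] pointing down, gripper open.
Joint ranges: [-2.63, 2.63], [-0.92, 2.1], [0.06, 2.66], [-1.3, 4.44], [0, 2.69], [-3.02, 3.02]. Speed limits (rad/s): [2.22, 2.22, 2.79, 3.14, 3.14, 3.14].

INTERFACE

Orientations are given as [roll, pitch, yaw] about the fixed x, y, z axes, in that order (R = Rz(yaw) Ry(pitch) Rx(roll)).
In Python, from rig import r gives the robot as it stands. The module is installed in compiled form; this text tells all that it offers.
- The arm moves only by the tool apply_moves, never from a script. Its argument "targets" is a list that holds one entry, the list of rows, each a list of 7 numbers: the gripper's target within -1 to 1 (fully open at 1, half-way at 0, shut at -1), then the shift along the tool's x, y, z in cm, then the turn, a rotation vector about the tool's x, y, z in degrees. A call has 1 to 8 rows; each row is the pose to reach, as a shift and turn from the pose measured when the call began, along the tool's axes at that moment; what a row does not reach only later rows make up. A row lasts 1/10 s, in which the tool goes at most 50 mm and 8.59 degrees, less where a joint would pass 70% of its speed; a pose out of reach is approached as far as the arm can. A call with a gripper value outside its range is refused whole. The fingers move at their own pace and stop on an object; "newtons" is the grip in N (left out, the last holds). Time passes only in rows, so rows that repeat a pose let the fingers close. It gives the time, the measured TCP pose, the force and the opening at its end, in the units of the state.
- r.sense(): the state, without advancing time (a new reading comes with each control period).
- r.grab_frame(name): name is "scene" or "side" or "wrist"; returns a dict with "pixels" (384x512x3 uint8, red, green, blue), "fov_y" (degrees; the focal length in pixels is half the picture's height over the tangent of half this angle, whatever the lens; pixels are square), "cx", "cy" (the principal point, pixels), "D" ([k1, k2, p1, p2, k3] as OpenCV has them; the pictures are not rectified), "R" (3x3) and "t" (3): a world point X has camera coordinates R X + t; the wrist camera has in their place "mount" (4x4, takes a point from camera to tool coordinates, whose origin is the TCP and whose axes are the tool frame's). Camera axes: x right, y down, z forward; pixel columns grow to the right and rows downward; lengths in mm; the calibration is good to about 2 mm. A picture is of the moment at which its call begins: read the wrist's pose just before it. There is no depth.
- r.sign_off(): hands the job in, once; it reports no verdict.
The state is a dict: "clock": time; "qpos": joint angles; "qvel": joint speeds; "joint_efforts": joint torques, N m; "eef_pos": TCP position; "tcp_rot": TCP orientation; "contact_force": force on the tool from outside, world axes, zero at the start; "wrist_torque": the same for the moment, N m; "opening": opening from 0.0 (shut) to 1.0 (fully open).
Only numpy, scipy, OpenCV 4.12 (cv2) and the standard library are available. Lean on these libraries where they do the work, as an engineer would, in place of code of your own. Each camera call takes 0.05 s, during which the arm holds its last target. There are 200 camera calls.

## Working session

There is one attempt and no reset: what is moved stays moved. The work goes in short steps, Python scripts to look and compute and a tool call to move; the robot and the scene stay as the last step left them, time stands still between calls to the robot, and variables do not carry over. Pictures are saved under pics/ and viewed, about 8 in all and at most 12, crops included, and the job is handed in when it is done.

Besides the shell and the picture viewer there is one more tool, called after "Call:" as name(argument=value, ...) on one line, values as JSON. apply_moves: Moves the arm, as the interface text tells. Its arguments: {"type":"object","properties":{"targets":{"type":"array"},"newtons":{"type":"number"}},"required":["targets"]}

```bash
mkdir -p pics
cat > h.py <<'E'
import numpy as np, cv2
from rig import r
from scipy.spatial.transform import Rotation as Ro
def K(f):
    h,w=f["pixels"].shape[:2]; F=h/2/np.tan(np.radians(f["fov_y"])/2)
    return np.array([[F,0,f["cx"]],[0,F,f["cy"]],[0,0,1.]])
def cam(name,s=None):
    s=s or r.sense(); f=r.grab_frame(name)
    if name=="wrist":
        T=np.eye(4);T[:3,:3]=Ro.from_euler("xyz",s["tcp_rot"]).as_matrix();T[:3,3]=s["eef_pos"]
        M=T@np.array(f["mount"]); f["R"]=M[:3,:3].T; f["t"]=-M[:3,:3].T@M[:3,3]
    f["R"]=np.array(f["R"]);f["t"]=np.array(f["t"]);return f
def save(f,n): cv2.imwrite(f"pics/{n}.png",cv2.cvtColor(f["pixels"],cv2.COLOR_RGB2BGR)); np.save(f"pics/{n}.npy",np.array([f],dtype=object),allow_pickle=True)
def load(n): return np.load(f"pics/{n}.npy",allow_pickle=True)[0]
def ray(f,px):
    u=cv2.undistortPoints(np.array(px,float).reshape(-1,1,2),K(f),np.array(f["D"],float)).reshape(-1,2)
    d=np.c_[u,np.ones(len(u))]@f["R"]; return -f["R"].T@f["t"],d
def onz(f,px,z):
    c,d=ray(f,px); z=np.broadcast_to(z,len(d)); return c+d*((z-c[2])/d[:,2])[:,None]
def proj(f,X):
    return cv2.projectPoints(np.array(X,float).reshape(-1,1,3),cv2.Rodrigues(f["R"])[0],f["t"],K(f),np.array(f["D"],float))[0].reshape(-1,2)
def totool(s,X):
    "world point in tool axes, cm from TCP"
    return (np.array(X)-s["eef_pos"])@Ro.from_euler("xyz",s["tcp_rot"]).as_matrix()/10
E
python3 - <<'E'
from h import *
s=r.sense();print(s)
ims=[]
for n in("scene","side","wrist"):
    f=cam(n,s);save(f,n+"0");print(n,K(f)[0,0],-f["R"].T@f["t"],f["D"]);
E
```

```text
{'clock': 0.0, 'qpos': array([ 1.12757181e+00,  3.53611985e-01,  1.63416069e+00, -9.71562200e-06,
        1.15519111e+00, -2.38587548e-03]), 'qvel': array([ 6.69481987e-04, -3.93982791e-05, -5.65889938e-04,  1.56873211e-03,
        3.37813361e-04, -4.99828170e-04]), 'joint_efforts': array([-1.73364868e-03, -6.05232382e+01, -3.42070055e+01, -7.20464925e-06,
        9.04623274e-03, -3.12014674e-05]), 'eef_pos': array([266.47235058, 564.80913553, 230.57290319]), 'tcp_rot': array([3.14158704e+00, 1.37114626e-03, 1.12996161e+00]), 'contact_force': array([ 0.19643709,  0.07667463, -0.7740607 ]), 'wrist_torque': array([ 0.00192597, -0.02530581,  0.06845382]), 'opening': 0.9956390839928067}
scene 426.6713152201938 [ -32.8002627  -464.65924139  830.18073795] [0.03347389 0.         0.         0.         0.        ]
side 466.92203322691256 [ 275.44971633 -885.69778016  731.25122204] [-0.04954117  0.          0.          0.          0.        ]
wrist 289.1696311294444 [193.51784935 599.65345041 373.03136939] [-0.03551071  0.          0.          0.          0.        ]
```

View pics/scene0.png

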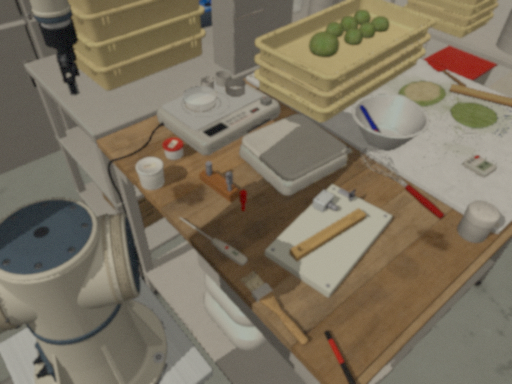

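View pics/wrist0.png

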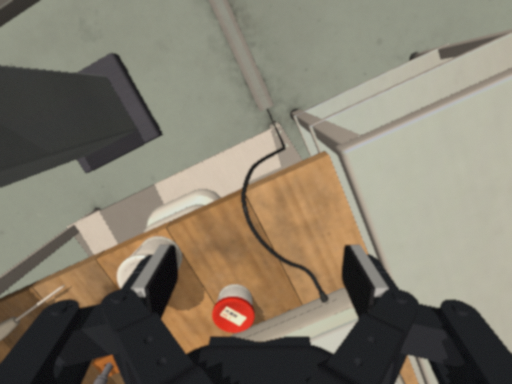

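Scene: the board with rail sits at about px (335,235), the housing at (330,198), and the rest with both pins at (208–230,165–195). The red lookalike is at (243,198). The wrist view shows only the tubs. Next I enlarge crops of scene and side.

Run:
```python
from h import *
f=load("scene0");g=load("side0")
def b(f,x,y,w,h,s): return cv2.cvtColor(cv2.resize(f["pixels"][y:y+h,x:x+w],None,fx=s,fy=s,interpolation=cv2.INTER_CUBIC),cv2.COLOR_RGB2BGR)
a=b(f,190,150,210,150,3.8)
c=g["pixels"]
cv2.imwrite("pics/crop1.png",a); cv2.imwrite("pics/side_v.png",b(g,0,0,512,384,1.5))
for p,z in(((208,168),60),((228,178),60),((220,190),24),((335,240),20)): print(p,onz(f,[p],z))
```

```text
(208, 168) [[454.20812207 263.5779728   60.        ]]
(228, 178) [[471.39369318 197.81726705  60.        ]]
(220, 190) [[448.7809537  205.08834941  24.        ]]
(335, 240) [[ 561.05737117 -106.82129599   20.        ]]
```

View pics/crop1.png

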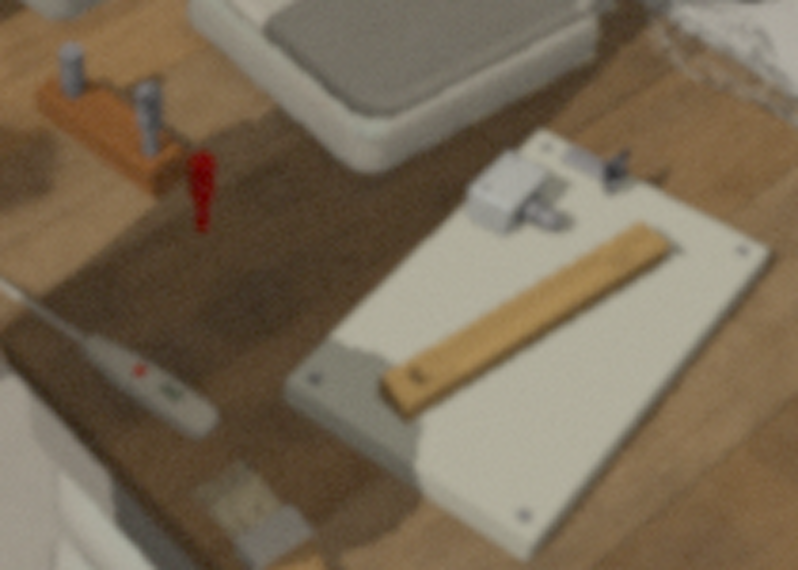

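View pics/side_v.png

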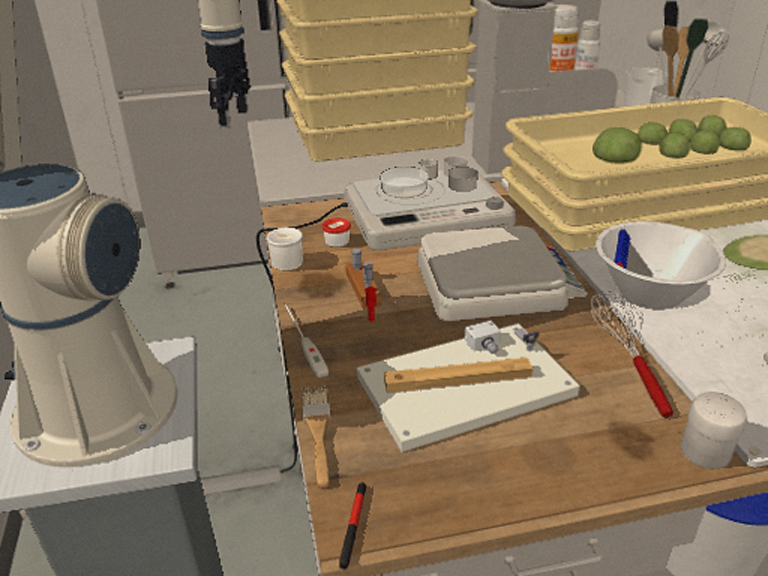

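Crop (pixel×3.8 from (190,150)): the pin at (150,90), nearest the red lookalike, is taller, so it is the long one, and the short one is at (71,50). Board corners are at (287,385), (545,130), (770,250) and (528,550), and the eyelet is at (420,376). The side view agrees.

Run:
```python
from h import *
f=load("scene0")
P=lambda *a:[(190+x/3.8,150+y/3.8) for x,y in a]
C=onz(f,P((287,385),(545,130),(770,250),(528,550)),20)
print(C.round(1)); print([np.linalg.norm(C[i]-C[(i+1)%4]).round(1) for i in range(4)])
mid=C.mean(0); u=(C[1]-C[0])+(C[2]-C[3]); yaw=np.arctan2(u[1],u[0]);print("board",mid,yaw)
Rz=np.array([[np.cos(yaw),-np.sin(yaw)],[np.sin(yaw),np.cos(yaw)]])
for q in((-105,20),(65,24),(65,50)): print(q,mid[:2]+Rz@q)
print("eyelet",onz(f,P((420,376)),40), "rail far", onz(f,P((640,225),(672,248),(385,380)),40))
print("near pin top 80/64",onz(f,P((149,88)),80),onz(f,P((149,88)),64))
print("far pin top 80/64",onz(f,P((71,50)),80),onz(f,P((71,50)),64))
print("pins base near",onz(f,P((150,150),(72,93)),24),"rest corners",onz(f,P((40,98),(155,190),(182,155)),24))
g=load("side0")
# side head tops via vertical triangulation: px
for n,p,q in(("near",P((149,88))[0],(368.5/1.5,265/1.5)),("far",P((71,50))[0],(356/1.5,250/1.5))):
    c1,d1=ray(f,[p]);c2,d2=ray(g,[q]);A=np.c_[d1[0],-d2[0]];t=np.linalg.lstsq(A,c2-c1,rcond=None)[0]
    print(n,c1+d1[0]*t[0],c2+d2[0]*t[1])
```

```text
[[ 407.8  -24.7   20. ]
 [ 706.7   27.9   20. ]
 [ 735.4 -147.7   20. ]
 [ 435.6 -200.2   20. ]]
[np.float64(303.5), np.float64(177.9), np.float64(304.3), np.float64(177.7)]
board [571.40073373 -86.16869716  20.        ] 0.17391875043753266
(-105, 20) [464.52387486 -84.6399594 ]
(65, 24) [631.26711865 -51.28294138]
(65, 50) [626.76799283 -25.67517172]
eyelet [[464.3013566 -82.3604108  40.       ]] rail far [[ 668.03720868  -86.55023254   40.        ]
 [ 668.00911222 -113.35122489   40.        ]
 [ 445.62409554  -70.89728444   40.        ]]
near pin top 80/64 [[472.29604649 193.22742967  80.        ]] [[483.06883835 207.25896394  64.        ]]
far pin top 80/64 [[454.59773596 259.25977838  80.        ]] [[464.99305483 274.69966337  64.        ]]
pins base near [[469.76444697 190.47271561  24.        ]
 [462.78435968 273.94004282  24.        ]] rest corners [[441.43167234 284.3997368   24.        ]
 [447.75224195 157.17268996  24.        ]
 [484.12457759 172.10426239  24.        ]]
near [473.50832848 194.80642391  78.19949071] [471.63019525 193.89573074  76.13629316]
far [463.20710431 272.04703953  66.74885347] [462.38675113 271.65633803  65.83883978]
```

Run:
```python
from h import *
s=r.sense();print(totool(s,[472,193,200]))
f=load("scene0");P=lambda *a:[(190+x/3.8,150+y/3.8) for x,y in a]
print("red",onz(f,P((203,228)),0),onz(f,P((203,160)),70),onz(f,P((203,160)),10))
```

```text
[-24.86891135  34.4530952    3.09936393]
red [[464.82248904 125.41769403   0.        ]] [[462.43274849 123.20060213  70.        ]] [[501.52079583 169.59955549  10.        ]]
```

Call:
apply_moves(targets=[[[1,-5,7,0.6,0,0,8],[1,-10,14,1.2,0,0,17],[1,-15,21,1.8,0,0,25],[1,-20,28,2.4,0,0,34],[1,-24.9,34.5,3.1,0,0,42],[1,-24.9,34.5,3.1,0,0,42],[1,-24.9,34.5,3.1,0,0,42],[1,-24.9,34.5,3.1,0,0,42]]])

```text
clock: 0.95
eef_pos: [460.0, 214.1, 201.9]
tcp_rot: [3.141, 0.001, 0.397]
contact_force: [0.5, 0.4, -0.4]
opening: 0.996
```

Call:
apply_moves(targets=[[[0,0,0,0,0,0,0]]])

```text
clock: 1.05
eef_pos: [461.8, 209.6, 201.5]
tcp_rot: [3.139, 0.001, 0.393]
contact_force: [-0.3, 1.0, -0.5]
opening: 0.858
```

Run:
```python
from h import *
s=r.sense();print(s["clock"],s["eef_pos"],s["tcp_rot"],s["opening"],s["qpos"],totool(s,[472,193,200]))
f=cam("wrist",s);save(f,"wrist1")
print(proj(f,[[472,193,80],[464,273,64],[472,193,24]]))
```

```text
1.05 [461.75567473 209.55949221 201.45545679] [3.13936121e+00 1.17304666e-03 3.92670152e-01] 0.8582813373599179 [ 0.42455996  0.20395077  1.91157085 -0.00256207  1.02731609  0.03321475] [0.31297403 1.92159316 0.14946694]
[[262.26347651 200.33938498]
 [286.96681238 118.1183691 ]
 [261.88099916 183.09578071]]
```

View pics/wrist1.png

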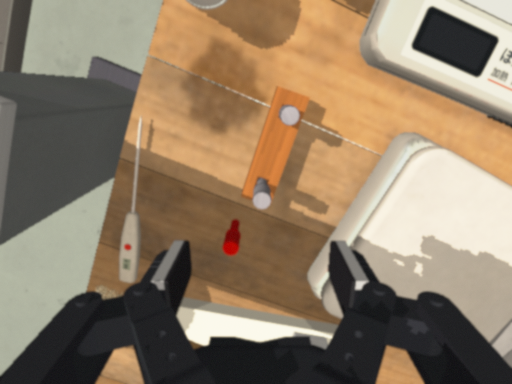

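Wrist view: the long pin's head is at (261,200), where it was predicted, the short pin at (290,115) and the red lookalike at (232,240), out of the jaw line. I descend.

Run:
```python
from h import *
f=load("wrist1");im=f["pixels"].astype(int)
x0,y0=240,185;c=im[y0:y0+35,x0:x0+40]
sat=c.max(2)-c.min(2);m=((sat<45)&(c.mean(2)>125)).astype(np.uint8)
n,l,st,ce=cv2.connectedComponentsWithStats(m);i=1+st[1:,4].argmax();print(st[i],ce[i]+[x0,y0])
s=r.sense()
for p in((261,200),ce[i]+[x0,y0]):
    X=onz(f,[p],80)[0];print(X,totool(s,[X[0],X[1],51]))
```

```text
[ 12   2  19  23 281] [260.91814947 199.55516014]
[470.72547307 192.85443097  80.        ] [ 0.21771455  2.07328088 15.0619517 ]
[470.47359004 193.25181495  80.        ] [ 0.20964595  2.0269291  15.06191231]
```

Call:
apply_moves(newtons=40, targets=[[[0,0.2,2.05,1,0,0,0],[0,0.2,2.05,5,0,0,0],[0,0.2,2.05,9,0,0,0],[0,0.2,2.05,12,0,0,0],[0,0.2,2.05,14,0,0,0],[0,0.2,2.05,15,0,0,0],[0,0.2,2.05,15,0,0,0],[0,0.2,2.05,15,0,0,0]]])

```text
clock: 1.9
eef_pos: [470.7, 193.7, 52.3]
tcp_rot: [3.141, 0.001, 0.393]
contact_force: [-0.1, 0.1, 0.5]
opening: 0.5
```

Call:
apply_moves(newtons=40, targets=[[[-1,0,0,0,0,0,0],[-1,0,0,0,0,0,0],[-1,0,0,0,0,0,0],[-1,0,0,0,0,0,0],[-1,0,0,0,0,0,0],[-1,0,0,0,0,0,0]]])

```text
clock: 2.5
eef_pos: [471.8, 194.2, 53.3]
tcp_rot: [3.141, -0.002, 0.393]
contact_force: [-0.5, 0.8, 7.1]
opening: 0.18
```

Call:
apply_moves(targets=[[[-1,0,0,-1,0,0,0],[-1,0,0,-3,0,0,0],[-1,0,0,-6,0,0,0],[-1,0,0,-10,0,0,0],[-1,0,0,-13,0,0,0],[-1,0,0,-13,0,0,0],[-1,0,0,-13,0,0,0]]])

```text
clock: 3.2
eef_pos: [471.6, 194.2, 184.3]
tcp_rot: [3.141, -0.004, 0.393]
contact_force: [-0.0, 0.0, -1.6]
opening: 0.183
```

Run:
```python
from h import *
s=r.sense();print(s["clock"],s["eef_pos"],s["tcp_rot"],s["opening"],s["contact_force"],totool(s,[464.5,-83.5,150]))
f=cam("wrist",s);save(f,"wrist2")
R=Ro.from_euler("xyz",s["tcp_rot"]).as_matrix()
for z in(-29,0,41): print(proj(f,[s["eef_pos"]+R@[0,0,z]]))
```

```text
3.2 [471.64978054 194.16456846 184.2588411 ] [ 3.14069562 -0.00363336  0.39294729] 0.18343607653130797 [-0.00205242  0.02230335 -1.5673198 ] [-11.30498841  25.37340229   3.40759368]
[[258.27968244 277.36496531]]
[[258.48446637 245.87313265]]
[[258.67909248 216.00758408]]
```

View pics/wrist2.png

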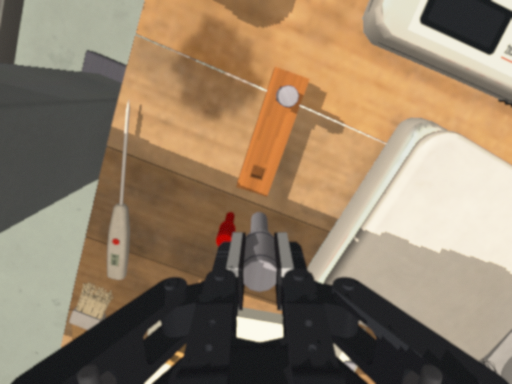

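The pin is held upright, with its foot at (259,215) where predicted. The short pin is untouched at (288,96). I carry the pin beyond the eyelet for a close look.

Call:
apply_moves(targets=[[[-1,-1.6,4.4,0,0,0,0],[-1,-3.2,8.8,0,0,0,0],[-1,-4.8,13.3,0,0,0,0],[-1,-6.4,17.8,0,0,0,0],[-1,-8.0,22.2,0.8,0,0,0],[-1,-9.6,26.6,1.8,0,0,0],[-1,-11.3,31.4,3.4,0,0,0],[-1,-11.3,31.4,3.4,0,0,0]]])

```text
clock: 4.05
eef_pos: [485.1, -143.5, 146.5]
tcp_rot: [-3.141, 0.002, 0.389]
contact_force: [0.4, 0.7, 0.4]
opening: 0.183
```

Call:
apply_moves(targets=[[[-1,0,0,0,0,0,0],[-1,0,0,0,0,0,0]]])

```text
clock: 4.25
eef_pos: [484.1, -143.0, 145.5]
tcp_rot: [-3.139, 0.004, 0.389]
contact_force: [0.1, 0.5, -1.1]
opening: 0.18
```

Run:
```python
from h import *
s=r.sense();print(s["clock"],s["eef_pos"],s["tcp_rot"],s["opening"],s["contact_force"])
f=cam("wrist",s);save(f,"wrist3")
print(proj(f,[[464.5,-83.5,40]]))
cv2.imwrite("pics/wrist3b.png",cv2.resize(cv2.cvtColor(f["pixels"],cv2.COLOR_RGB2BGR),None,fx=1.5,fy=1.5,interpolation=cv2.INTER_CUBIC))
```

```text
4.25 [ 484.11765383 -142.96912973  145.45413079] [-3.13919298  0.0041743   0.38860923] 0.1801279763637485 [ 0.12617801  0.51847747 -1.06656838]
[[264.59447779 116.2116108 ]]
```

View pics/wrist3b.png

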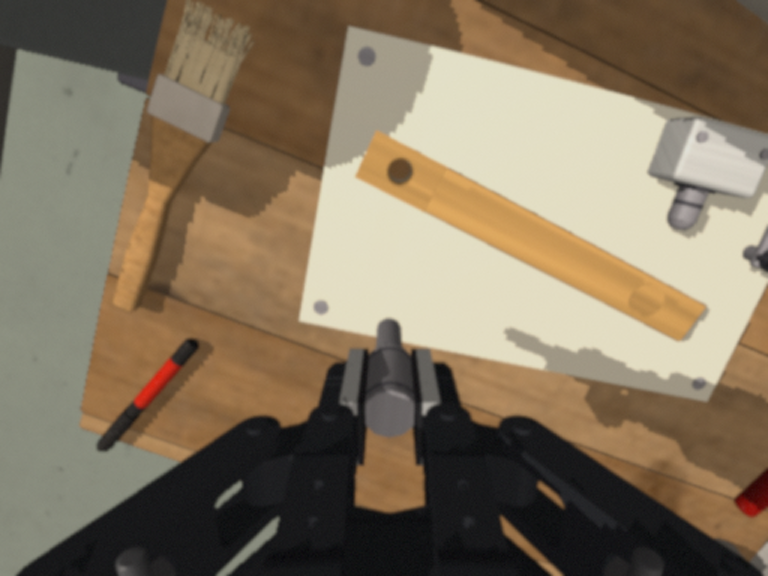

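The eyelet is at about (400,171)/1.5 and the pin foot at about (388,320)/1.5. Next I refine both.

Run:
```python
from h import *
f=load("wrist3");im=f["pixels"].astype(int);s=r.sense()
x0,y0=250,98;c=im[y0:y0+34,x0:x0+34];m=(c.sum(2)<300).astype(np.uint8)
n,l,st,ce=cv2.connectedComponentsWithStats(m);i=1+st[1:,4].argmax();e=ce[i]+[x0,y0];print(st[i],e)
E=onz(f,[e],40)[0];print("eyelet",E)
P=np.array([(347,27),(300,322),(709,401)])/1.5;C=onz(f,P,20);print(C,np.linalg.norm(C[0]-C[1]),np.linalg.norm(C[1]-C[2]))
u=(C[2]-C[1])[:2];yaw=np.arctan2(u[1],u[0]);ux=np.array([np.cos(yaw),np.sin(yaw)]);uy=np.array([-ux[1],ux[0]])
mid=(C[0]+C[2])[:2]/2;print("yaw",yaw,"mid",mid,"bore",mid-105*ux+20*uy, "nose",mid+65*ux+24*uy)
R=Ro.from_euler("xyz",s["tcp_rot"]).as_matrix()
for z in(41,42,43):
  for dx in(-5.5,0,5.5): print(z,dx,proj(f,[s["eef_pos"]+R@[dx,0,z]]))
for y in range(208,232,2): print(y,im[y,245:275].sum(1))
```

```text
[  9   8  16  17 213] [266.17370892 113.89201878]
eyelet [464.99300893 -81.25561387  40.        ]
[[ 409.40100707  -21.80137788   20.        ]
 [ 442.10404873 -198.750233     20.        ]
 [ 737.98133041 -145.46937841   20.        ]] 179.94550914812402 300.63635056430815
yaw 0.17816804888180007 mid [573.69116874 -83.63537815] bore [466.80877875 -82.56080449] nose [633.40877363 -48.49554795]
41 -5.5 [[251.56507303 215.95294515]]
41 0 [[259.54517272 215.95140348]]
41 5.5 [[267.52585774 215.94841291]]
42 -5.5 [[251.60370173 215.36766232]]
42 0 [[259.5461104  215.36608692]]
42 5.5 [[267.48909874 215.36310773]]
43 -5.5 [[251.64196947 214.78787483]]
43 0 [[259.54703923 214.78626657]]
43 5.5 [[267.45268303 214.78329853]]
208 [643 640 642 642 644 642 643 644 643 645 645 643 644 643 645 643 643 644
 641 643 643 643 646 644 641 642 643 643 644 643]
210 [642 641 644 643 642 645 643 642 643 642 643 638 630 628 626 629 636 639
 643 643 643 645 642 643 643 641 644 642 642 643]
212 [644 641 645 641 643 646 641 639 628 610 570 524 476 453 448 459 486 527
 570 611 629 639 642 642 641 642 642 642 641 
[... 447 characters left out ...]
253 237 223 199
 179 177 198 310 468 596 638 642 639 643 643 644]
222 [607 618 628 628 623 568 452 348 309 293 291 282 273 263 252 236 224 202
 191 180 189 280 445 589 636 641 642 643 641 641]
224 [440 455 470 479 489 468 398 331 310 298 287 282 274 263 250 238 221 205
 184 176 185 263 427 581 636 643 643 643 641 643]
226 [382 379 380 376 367 360 332 313 310 301 294 282 275 265 255 240 219 208
 185 180 176 240 405 563 625 638 636 641 642 642]
228 [371 370 369 369 363 349 325 312 300 297 289 272 266 262 263 245 233 211
 198 181 174 205 309 427 497 532 556 568 581 593]
230 [359 365 365 362 352 336 317 296 289 286 287 271 261 261 256 247 241 222
 214 200 194 198 239 309 358 382 391 403 419 433]
```

```bash
python3 -c "
from h import *
s=r.sense();print(s['eef_pos'],totool(s,[465.7,-81.6,95]))"
```

```text
[ 484.54314625 -142.50845313  145.91493637] [ 0.5867451  -6.34042438  5.10167567]
```

Call:
apply_moves(targets=[[[-1,0.3,-3,0,0,0,0],[-1,0.59,-6.34,1,0,0,0],[-1,0.59,-6.34,3,0,0,0],[-1,0.59,-6.34,5,0,0,0],[-1,0.59,-6.34,5,0,0,0],[-1,0.59,-6.34,5,0,0,0]]])

```text
clock: 4.9
eef_pos: [465.7, -80.7, 96.4]
tcp_rot: [-3.139, 0.004, 0.391]
contact_force: [-0.3, -0.4, -0.0]
opening: 0.179
```

Run:
```python
from h import *
s=r.sense();print(s["clock"],s["eef_pos"],s["tcp_rot"],s["opening"],s["contact_force"],totool(s,[465.7,-81.6,80]))
f=cam("wrist",s);save(f,"wrist4");g=cam("side",s);save(g,"side4")
a=cv2.resize(f["pixels"][150:300,170:350],None,fx=3,fy=3,interpolation=cv2.INTER_CUBIC)
cv2.imwrite("pics/w4c.png",cv2.cvtColor(a,cv2.COLOR_RGB2BGR))
R=Ro.from_euler("xyz",s["tcp_rot"]).as_matrix()
print((proj(f,[[465,-81.3,40],s["eef_pos"]+R@[0,0,42]])-[170,150])*3)
```

```text
4.9 [465.73833675 -80.70554355  96.36736853] [-3.13940593  0.00374997  0.39103056] 0.17928854614819514 [-0.29042896 -0.36191767 -0.03568382] [-0.03149777  0.084812    1.63668493]
[[263.37599686 174.23014557]
 [266.0439891  196.26104629]]
```

View pics/w4c.png

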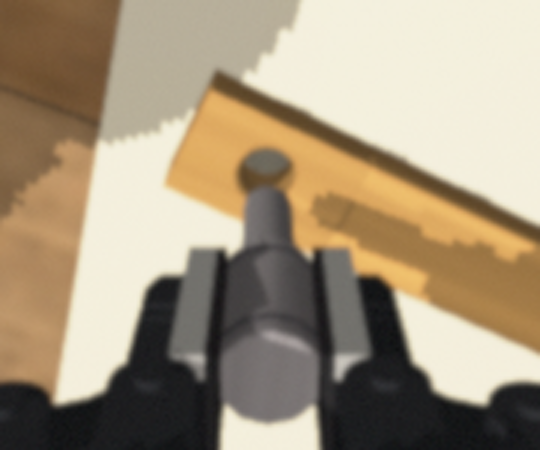

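The pin foot is centred over the eyelet in x, with the eyelet at crop (265,173), as predicted. I descend in steps and watch the force.

Call:
apply_moves(targets=[[[-1,-0.03,0.08,0.5,0,0,0],[-1,-0.03,0.08,1.0,0,0,0],[-1,-0.03,0.08,1.5,0,0,0],[-1,-0.03,0.08,2.0,0,0,0],[-1,-0.03,0.08,2.0,0,0,0]]])

```text
clock: 5.5
eef_pos: [465.9, -82.1, 76.3]
tcp_rot: [-3.14, 0.003, 0.39]
contact_force: [0.3, 0.2, -0.6]
opening: 0.18
```

Call:
apply_moves(targets=[[[-1,0,0,0.3,0,0,0],[-1,0,0,0.6,0,0,0],[-1,0,0,0.9,0,0,0],[-1,0,0,0.9,0,0,0]]])

```text
clock: 5.9
eef_pos: [465.6, -82.1, 66.8]
tcp_rot: [-3.139, 0.004, 0.39]
contact_force: [0.6, 0.2, -0.6]
opening: 0.179
```

Call:
apply_moves(targets=[[[-1,0,0,0.3,0,0,0],[-1,0,0,0.6,0,0,0],[-1,0,0,0.9,0,0,0],[-1,0,0,0.9,0,0,0]]])

```text
clock: 6.3
eef_pos: [465.3, -82.1, 57.4]
tcp_rot: [-3.139, 0.004, 0.39]
contact_force: [-1.0, 0.9, -0.8]
opening: 0.178
```

Call:
apply_moves(targets=[[[-1,0,0,0.2,0,0,0],[-1,0,0,0.4,0,0,0],[-1,0,0,0.6,0,0,0],[-1,0,0,0.6,0,0,0]]])

```text
clock: 6.7
eef_pos: [465.2, -82.0, 51.1]
tcp_rot: [-3.139, 0.005, 0.39]
contact_force: [0.3, 0.1, -0.4]
opening: 0.185
```

Call:
apply_moves(targets=[[[-1,0,0,0.15,0,0,0],[-1,0,0,0.3,0,0,0],[-1,0,0,0.4,0,0,0],[-1,0,0,0.4,0,0,0]]])

```text
clock: 7.1
eef_pos: [465.1, -82.1, 47.4]
tcp_rot: [-3.139, 0.005, 0.39]
contact_force: [-2.2, 0.2, 8.3]
opening: 0.179
```

Call:
apply_moves(targets=[[[-1,0,0,0.1,0,0,0],[-1,0,0,0.1,0,0,0]]])

```text
clock: 7.3
eef_pos: [465.0, -82.1, 47.0]
tcp_rot: [-3.139, 0.005, 0.39]
contact_force: [-4.4, 0.8, 14.0]
opening: 0.182
```

Call:
apply_moves(targets=[[[-0.2,0,0,0,0,0,0],[-0.2,0,0,0,0,0,0],[-0.1,0,0,0,0,0,0],[-0.1,0,0,-1,0,0,0],[-0.1,0,0,-3,0,0,0],[-0.1,0,0,-6,0,0,0],[-0.1,0,0,-9,0,0,0]]])

```text
clock: 8.0
eef_pos: [465.1, -82.1, 138.3]
tcp_rot: [-3.138, 0.006, 0.39]
contact_force: [0.5, -0.5, -0.8]
opening: 0.445
```

```bash
cat >> h.py <<'E'
BY=0.176
def board(mid=(572.5,-85.)):
    ux=np.array([np.cos(BY),np.sin(BY)]);return ux,np.array([-ux[1],ux[0]])
E
python3 - <<'E'
from h import *
s=r.sense();print(s["clock"],s["eef_pos"],s["tcp_rot"],s["opening"],s["contact_force"],s["qpos"])
g=cam("side",s);save(g,"side5");h=cam("scene",s);save(h,"scene5");w=cam("wrist");save(w,"wrist5")
A=cv2.resize(g["pixels"][205:310,235:395],None,fx=5,fy=5,interpolation=cv2.INTER_CUBIC)
cv2.imwrite("pics/s5c.png",cv2.cvtColor(A,cv2.COLOR_RGB2BGR))
o=[235,205]
for X in([465.2,-82,74],[465.2,-82,40],[465.2,-82,24]): print((proj(g,[X])-o)*5, proj(h,[X]))
E
```

```text
8.0 [465.13338613 -82.05459511 138.32201801] [-3.13825428  0.00566244  0.38997539] 0.4454371445845376 [ 0.5058438  -0.52220436 -0.7753892 ] [-1.77623810e-01  2.41276747e-01  2.03378803e+00 -2.99161478e-04
  8.73097171e-01 -5.67396801e-01]
[[159.44050726 169.6917445 ]] [[302.1844217  239.39692063]]
[[159.72624329 227.86304131]] [[300.68876152 248.65550054]]
[[159.8563321  254.52132588]] [[300.0099833  252.86134934]]
```

View pics/s5c.png

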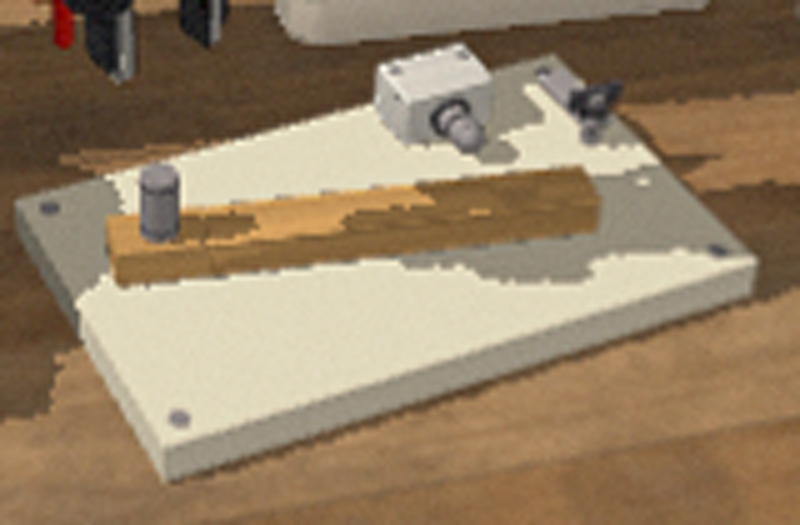

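The pin is home in the side view: head top at crop (159,170) as predicted, and its base rests on the rail. The rail is still clear of the plunger. Now I measure the rail angle and plan the push.

Run:
```python
from h import *
pin=np.array([465.2,-82.1])
for n,P in(("wrist3",np.array([(707,307),(682,341)])/1.5),("side5",np.array([(583,168),(600,203)])/5+[235,205]),("scene0",np.array([(640,225),(672,248)])/3.8+[190,150])):
    X=onz(load(n),P,40)[:,:2];m=X.mean(0);d=m-pin;print(n,X.round(1),np.linalg.norm(X[0]-X[1]),np.linalg.norm(d),np.arctan2(d[1],d[0]))
s=r.sense()
def pt(a,gap): # TCP for rail angle a, finger half-depth 11
    return pin+170*np.array([np.cos(a),np.sin(a)])-(14+11+gap)*np.array([-np.sin(a),np.cos(a)])
for a,g in((-.1,20),(0.176,0)): print(a,pt(a,g),totool(s,[*pt(a,g),100]),"turn",np.degrees(s["tcp_rot"][2]-a))
```

```text
wrist3 [[ 674.2  -83.3]
 [ 672.9 -109.1]] 25.79562849599056 208.80946234002207 -0.06747136384823066
side5 [[ 670.   -86.6]
 [ 667.8 -112.9]] 26.351214986160603 204.49554139282245 -0.08645567816705525
scene0 [[ 668.   -86.6]
 [ 668.  -113.4]] 26.801007077333427 203.6071779931986 -0.08778509911247734
-0.1 [ 629.85820435 -143.84686827] [12.73260009 11.87757357  3.90554851] turn 28.07358024461721
0.176 [636.95114896 -76.94802639] [15.93190736  5.9596279   3.90451731] turn 12.25994509900649
```

Call:
apply_moves(newtons=40, targets=[[[-1,3,2.7,0,0,0,7],[-1,6,5.4,0,0,0,14],[-1,9,8.1,0,0,0,21],[-1,12,10.8,2,0,0,27],[-1,12.9,11.6,3.9,0,0,27],[-1,12.9,11.6,3.9,0,0,27],[-1,12.9,11.6,3.9,0,0,27]]])

```text
clock: 8.85
eef_pos: [628.8, -140.3, 98.8]
tcp_rot: [-3.141, 0.005, -0.081]
contact_force: [-0.9, -0.7, -0.0]
opening: 0.002
```

Run:
```python
from h import *
s=r.sense();print(s["clock"],s["eef_pos"],s["tcp_rot"],s["opening"],s["contact_force"],s["qpos"])
print(totool(s,[631.1,-140.6,25]))
```

```text
8.85 [ 628.83418431 -140.2720263    98.83230584] [-3.14118667  0.00466195 -0.08101188] 0.0023443509266405835 [-0.88514247 -0.72800935 -0.0012268 ] [-2.21667955e-01  5.26913136e-01  1.68776272e+00 -3.13484976e-04
  9.31589656e-01 -1.40467534e-01]
[0.26291021 0.0173511  7.3820787 ]
```

Call:
apply_moves(targets=[[[-1,0.2,0,2,0,0,0],[-1,0.2,0,4,0,0,0],[-1,0.2,0,6,0,0,0],[-1,0.2,0,7,0,0,0],[-1,0.2,0,7.2,0,0,0],[-1,0.2,0,7.2,0,0,0],[-1,0.2,0,7.2,0,0,0]]])

```text
clock: 9.55
eef_pos: [631.1, -140.5, 28.0]
tcp_rot: [-3.141, 0.003, -0.081]
contact_force: [0.1, -0.5, -0.4]
opening: -0.002
```

```bash
cat > plan.py <<'E'
from h import *
pin=np.array([465.2,-82.1])
s=r.sense();print(s["clock"],s["eef_pos"].round(1),s["tcp_rot"].round(3),s["contact_force"].round(1))
d=s["eef_pos"][:2]-pin;L=np.hypot(*d);y=-25
print("rail angle if touching",np.arctan2(d[1],d[0])+np.arctan2(25,np.sqrt(L*L-625)))
for a,g in((-.08,5),(-.08,0),(-.03,0),(0,0),(.03,0),(.06,0),(.09,0),(.12,0),(.14,0),(.16,0),(.176,0)):
    p=pin+170*np.array([np.cos(a),np.sin(a)])-(25+g)*np.array([-np.sin(a),np.cos(a)])
    print(a,g,totool(s,[*p,25]).round(2),"turn",np.degrees(s["tcp_rot"][2]-a).round(1))
E
python3 plan.py
```

```text
9.55 [ 631.1 -140.5   28. ] [-3.141e+00  3.000e-03 -8.100e-02] [ 0.1 -0.5 -0.4]
rail angle if touching -0.19579191008301766
-0.08 5 [-0.   -1.49  0.3 ] turn -0.1
-0.08 0 [-0.01 -1.99  0.3 ] turn -0.1
-0.03 0 [ 0.1  -2.85  0.3 ] turn -2.9
0 0 [ 0.14 -3.36  0.3 ] turn -4.6
0.03 0 [ 0.16 -3.88  0.3 ] turn -6.4
0.06 0 [ 0.18 -4.39  0.3 ] turn -8.1
0.09 0 [ 0.17 -4.91  0.3 ] turn -9.8
0.12 0 [ 0.15 -5.42  0.3 ] turn -11.5
0.14 0 [ 0.13 -5.76  0.3 ] turn -12.7
0.16 0 [ 0.1  -6.11  0.3 ] turn -13.8
0.176 0 [ 0.07 -6.38  0.3 ] turn -14.7
```

Call:
apply_moves(targets=[[[-1,0,-1.0,0.3,0,0,0],[-1,0,-1.5,0.3,0,0,0],[-1,0,-1.8,0.3,0,0,0],[-1,0,-2.0,0.3,0,0,0],[-1,0.05,-2.4,0.3,0,0,-1.5],[-1,0.1,-2.85,0.3,0,0,-2.9],[-1,0.14,-3.36,0.3,0,0,-4.6],[-1,0.14,-3.36,0.3,0,0,-4.6]]])

```text
clock: 10.35
eef_pos: [635.4, -106.4, 25.1]
tcp_rot: [-3.141, 0.003, 0.001]
contact_force: [0.5, -0.0, 0.3]
opening: 0.002
```

```bash
python3 plan.py
```

```text
10.35 [ 635.4 -106.4   25.1] [-3.141e+00  3.000e-03  1.000e-03] [ 0.5 -0.   0.3]
rail angle if touching 0.003979844400722743
-0.08 5 [-0.31  1.92  0.  ] turn 4.7
-0.08 0 [-0.27  1.42  0.01] turn 4.7
-0.03 0 [-0.1   0.58  0.01] turn 1.8
0 0 [-0.02  0.07  0.01] turn 0.1
0.03 0 [ 0.05 -0.44  0.01] turn -1.6
0.06 0 [ 0.11 -0.96  0.01] turn -3.4
0.09 0 [ 0.14 -1.47  0.01] turn -5.1
0.12 0 [ 0.16 -1.99  0.01] turn -6.8
0.14 0 [ 0.17 -2.33  0.01] turn -7.9
0.16 0 [ 0.17 -2.67  0.01] turn -9.1
0.176 0 [ 0.16 -2.95  0.01] turn -10.0
```

Call:
apply_moves(targets=[[[-1,0.05,-0.44,0,0,0,-1.6],[-1,0.11,-0.96,0,0,0,-3.4],[-1,0.14,-1.47,0,0,0,-5.1],[-1,0.14,-1.47,0,0,0,-5.1]]])

```text
clock: 10.75
eef_pos: [636.7, -90.9, 25.0]
tcp_rot: [-3.14, 0.003, 0.092]
contact_force: [0.0, 0.5, -0.7]
opening: 0.002
```

```bash
python3 plan.py|tail -n +1
python3 - <<'E'
from h import *
f=cam("wrist");save(f,"wrist6")
A=cv2.resize(f["pixels"],None,fx=1.5,fy=1.5,interpolation=cv2.INTER_CUBIC)
cv2.imwrite("pics/w6.png",cv2.cvtColor(A,cv2.COLOR_RGB2BGR))
E
```

```text
10.75 [636.7 -90.9  25. ] [-3.14e+00  3.00e-03  9.20e-02] [ 0.   0.5 -0.7]
rail angle if touching 0.09472030817145816
-0.08 5 [-0.77  3.41 -0.  ] turn 9.9
-0.08 0 [-0.68  2.92 -0.  ] turn 9.9
-0.03 0 [-0.43  2.1   0.  ] turn 7.0
0 0 [-0.3  1.6  0. ] turn 5.3
0.03 0 [-0.19  1.09  0.  ] turn 3.6
0.06 0 [-0.09  0.59  0.  ] turn 1.9
0.09 0 [-0.01  0.08  0.  ] turn 0.1
0.12 0 [ 0.06 -0.43  0.  ] turn -1.6
0.14 0 [ 0.1  -0.77  0.  ] turn -2.7
0.16 0 [ 0.13 -1.11  0.  ] turn -3.9
0.176 0 [ 0.15 -1.39  0.  ] turn -4.8
```

View pics/w6.png

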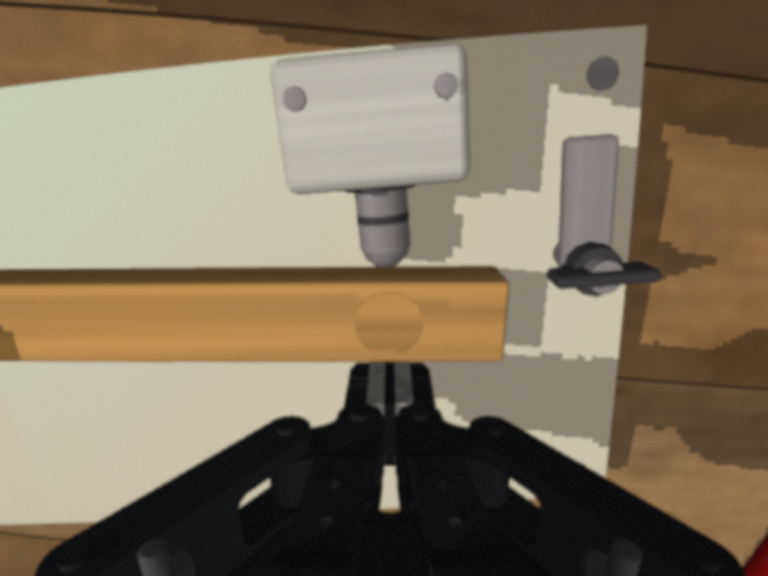

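The fingers are square on the rail opposite the plunger. The nose, at (385,262), is a few mm from the rail. The groove is at (383,218) and the housing face at row 190. I push on in small steps.

Call:
apply_moves(targets=[[[-1,0.06,-0.25,0,0,0,-1],[-1,0.06,-0.45,0,0,0,-1.6],[-1,0.1,-0.65,0,0,0,-2.4],[-1,0.1,-0.77,0,0,0,-2.7],[-1,0.1,-0.77,0,0,0,-2.7],[-1,0.1,-0.77,0,0,0,-2.7]]])

```text
clock: 11.4
eef_pos: [637.2, -83.6, 25.0]
tcp_rot: [-3.141, 0.003, 0.138]
contact_force: [0.8, -2.4, -0.7]
opening: -0.003
```

```bash
cat >> plan.py <<'E'
ux,uy=board();print("push",-s["contact_force"][:2]@uy,"along",-s["contact_force"][:2]@ux)
E
python3 plan.py|grep -v " 5 "
python3 - <<'E'
from h import *
import time
ux,uy=board()
F=[]
for i in range(6):
    s=r.sense(); r.grab_frame("side"); F.append(-s["contact_force"][:2]@uy)
print(np.round(F,2),s["clock"])
E
```

```text
11.4 [637.2 -83.6  25. ] [-3.141e+00  3.000e-03  1.380e-01] [ 0.8 -2.4 -0.7]
rail angle if touching 0.13703063969276047
-0.08 0 [-0.96  3.6   0.  ] turn 12.5
-0.03 0 [-0.67  2.79  0.  ] turn 9.6
0 0 [-0.52  2.3   0.  ] turn 7.9
0.03 0 [-0.38  1.8   0.  ] turn 6.2
0.06 0 [-0.26  1.3   0.  ] turn 4.5
0.09 0 [-0.15  0.8   0.  ] turn 2.8
0.12 0 [-0.06  0.29  0.  ] turn 1.0
0.14 0 [-0.01 -0.05  0.  ] turn -0.1
0.16 0 [ 0.04 -0.39  0.01] turn -1.2
0.176 0 [ 0.07 -0.66  0.01] turn -2.2
push 2.5004981418379524 along -0.37183920272832055
[2.5  2.89 1.97 2.47 1.99 3.12] 11.65
```

Call:
apply_moves(targets=[[[-1,0.02,-0.2,0,0,0,-0.7],[-1,0.04,-0.4,0,0,0,-1.3],[-1,0.06,-0.55,0,0,0,-1.9],[-1,0.06,-0.6,0,0,0,-2.1],[-1,0.06,-0.6,0,0,0,-2.1],[-1,0.06,-0.6,0,0,0,-2.1],[-1,0.06,-0.6,0,0,0,-2.1]]])

```text
clock: 12.4
eef_pos: [637.5, -78.1, 25.3]
tcp_rot: [3.142, 0.002, 0.176]
contact_force: [2.1, -5.9, -1.5]
opening: 0.0
```

```bash
python3 plan.py|grep -v " 5 "
cat > fc.py <<'E'
from h import *
ux,uy=board();F=[]
for i in range(10):
    s=r.sense(); f=r.grab_frame("wrist"); F.append(-s["contact_force"][:2]@uy)
print(np.round(F,2),np.mean(F),s["clock"],s["eef_pos"],s["tcp_rot"])
f=cam("wrist");save(f,"wrist7")
A=cv2.resize(f["pixels"][0:260,130:430],None,fx=2.6,fy=2.3,interpolation=cv2.INTER_CUBIC)
cv2.imwrite("pics/w7.png",cv2.cvtColor(A,cv2.COLOR_RGB2BGR))
E
python3 fc.py
```

```text
12.4 [637.5 -78.1  25.3] [3.142e+00 2.000e-03 1.760e-01] [ 2.1 -5.9 -1.5]
rail angle if touching 0.16872755355355898
-0.08 0 [-1.22  4.1   0.03] turn 14.7
-0.03 0 [-0.91  3.3   0.03] turn 11.8
0 0 [-0.74  2.81  0.03] turn 10.1
0.03 0 [-0.58  2.32  0.03] turn 8.3
0.06 0 [-0.44  1.83  0.03] turn 6.6
0.09 0 [-0.31  1.33  0.03] turn 4.9
0.12 0 [-0.2   0.82  0.03] turn 3.2
0.14 0 [-0.14  0.49  0.03] turn 2.0
0.16 0 [-0.08  0.15  0.03] turn 0.9
0.176 0 [-0.04 -0.12  0.03] turn -0.0
push 6.216729017057954 along -1.0500156210217362
[6.22 7.73 6.1  6.56 6.81 7.05 5.68 7.47 7.1  7.92] 6.86458720316314 12.85 [637.52753687 -78.05716379  25.27602942] [-3.14155641e+00  1.56072941e-03  1.75670469e-01]
```

Call:
apply_moves(targets=[[[-1,0,-0.1,0,0,0,0],[-1,0,-0.19,0,0,0,0],[-1,0,-0.19,0,0,0,0],[-1,0,-0.19,0,0,0,0],[-1,0,-0.19,0,0,0,0]]])

```text
clock: 13.45
eef_pos: [637.6, -76.9, 25.4]
tcp_rot: [3.14, 0.001, 0.177]
contact_force: [2.1, -7.0, -1.9]
opening: -0.001
```

```bash
python3 plan.py|grep touch; python3 fc.py
```

```text
rail angle if touching 0.17572086837468795
[7.3  8.02 7.46 7.67 7.42 7.42 8.01 7.51 7.6  7.59] 7.599825116253451 13.9 [637.60649454 -76.89164092  25.40860042] [3.14036432e+00 9.17441230e-04 1.76619497e-01]
```

View pics/w7.png

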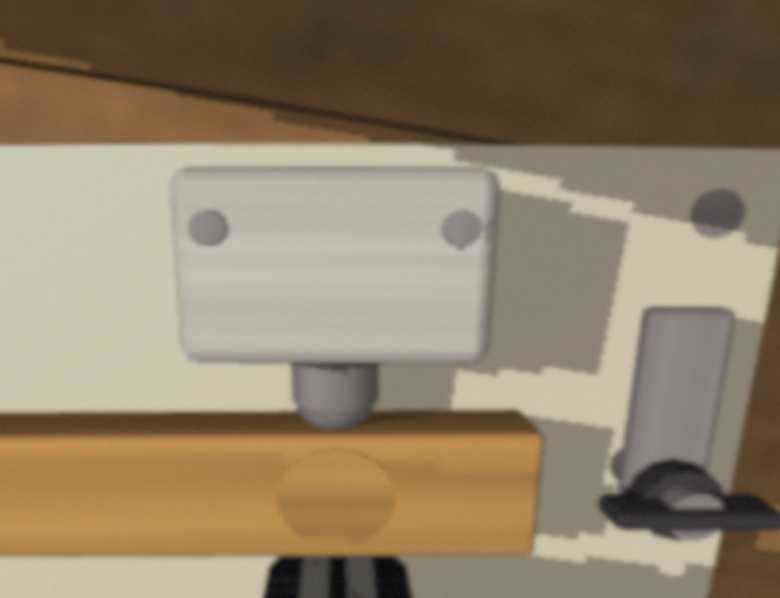

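The rail is parallel to the board and the groove is right at the housing's face (crop row 362). Push is 7.6 N. One last look at the pin and the bystanders.

Run:
```python
from h import *
s=r.sense();g=cam("side",s)
A=cv2.resize(g["pixels"][140:310,170:400],None,fx=3.4,fy=3.4,interpolation=cv2.INTER_CUBIC)
cv2.imwrite("pics/s8.png",cv2.cvtColor(A,cv2.COLOR_RGB2BGR))
print(s["contact_force"],(proj(g,[[465.2,-82,74],[465.2,-82,40]])-[170,140])*3.4)
```

```text
[ 1.88616451 -6.76278387 -1.61377193] [[329.41954494 336.39038626]
 [329.61384544 375.94686809]]
```

View pics/s8.png

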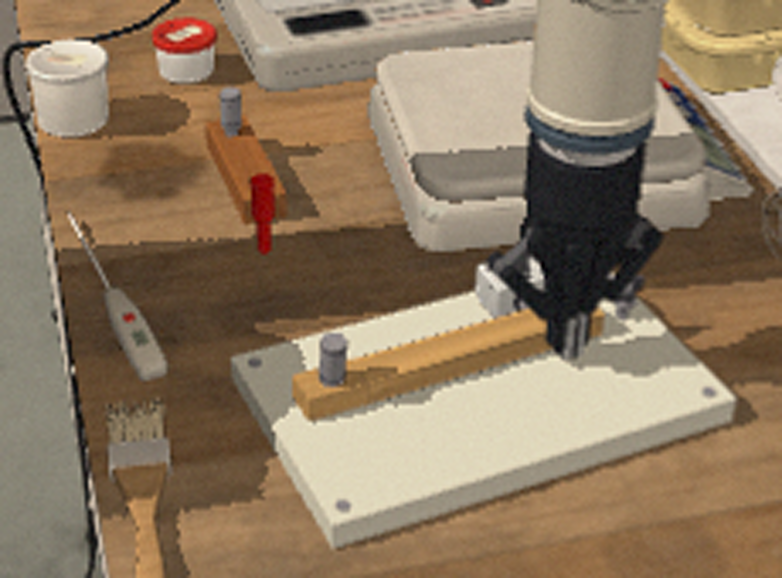

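```bash
python3 -c "
from h import *
print(r.sign_off())"
```

```text
the job is handed in; nothing more can be done
None
```

The job is done and handed in at about 14 s on the robot's clock. The long pin is home through the eyelet, and the closed fingers are still holding the rail against the plunger.

- **Pin:** the insertion met no resistance until the head seated on the rail, at a TCP height of about 47 mm as computed. I then let go, and the pictures afterwards show the head resting on the rail.
- **Push:** it averaged 7.6 N over 10 readings, a little under the 8 N asked. The rail is at 0.176 rad, parallel to the board, and the plunger's groove sits at the housing's face. The plunger went no deeper than this half-way point.
- **Other things:** the short pin, the red lookalike, the tubs and the clamp look untouched in the last picture.
- **Small disagreement:** in the last side view the pin's head appears 1–2 px (roughly 2 mm) from where it stood before the swing. I put this down to play in the holes and did not measure it further.

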